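# Park the brazing-gas bottle in its dock

### The arm

A 6-joint arm with a two-finger parallel gripper is mounted at the origin on the work surface. World frame = base frame: x ahead of the robot, y to its left, z up, the work surface at z = 0. Lengths are in m, angles in rad, forces in N, time in s.
With the tool pointing down it reaches from about 0.3 to 0.775 m from the base axis. Payload 14.6 kg.
Tool frame: the origin (TCP) lies between the finger pads, 19 mm behind the fingertips; this is the grasp point; z points along the fingers, y is the line along which they close (so a half turn about z gives the same grasp; the last joint's range is limited). The gripper opens to 94 mm and grips with 3 to 60 N. Pads are 16 mm wide; open, the fingers measure 119 mm over their backs; the gripper's body (75 mm by 177 mm) begins 78 mm behind the grasp point.
Start: joints at [1.158, 0.3, 1.521, -0, 1.321, -0.067], TCP at [0.186, 0.517, 0.224] pointing down, gripper open.
Joint ranges: [-3.03, 3.03], [-0.79, 2.21], [0.23, 2.52], [-1.04, 4.18], [0, 3.07], [-2.55, 2.55]. Speed limits (rad/s): [2.22, 2.22, 2.57, 3.14, 3.14, 3.14].

### API

Orientations are given as [roll, pitch, yaw] about the fixed x, y, z axes, in that order (R = Rz(yaw) Ry(pitch) Rx(roll)).
In Python, from station import telemetry, cams, workorder, finder gives the robot as it stands.
- The arm moves only by the tool jog_arm, never from a script. Its argument "rows" is a list of rows, each an object with "gripper": the finger opening in m, from 0 to 0.094; "slide": the shift along the tool's x, y, z in m, a list of three; "spin": the turn about the tool's z in rad. In form: [{"gripper": gripper, "slide": [tx, ty, tz], "spin": spin}, ...]. A call has 1 to 8 rows; each row is the pose to reach, as a shift and turn from the pose commanded when the call began, along the tool's axes at that moment; what a row does not reach only later rows make up. A row lasts 1/10 s, in which the tool goes at most 50 mm and 8.59 degrees, less where a joint would pass 70% of its speed; a pose out of reach is approached as far as the arm can. A call with a gripper value outside its range is refused whole. The fingers move at their own pace and stop on an object; "squeeze" is the grip in N (left out, the last holds). Time passes only in rows, so rows that repeat a pose let the fingers close. It gives the time, the measured TCP pose, the force, the opening and the grip force at its end, in the units of the state.
- telemetry.get_obs(): the state, without advancing time (a new reading comes with each control period).
- cams.camera(name): name is "scene" or "top" or "wrist"; returns (picture, depth): 400x640x3 uint8, red, green, blue; 400x640 float32, m along the optical axis (not along the pixel's ray), 0 where there is no reading.
- cams.camera_info(name): a dict with "camera_matrix" (3x3 intrinsics, pixels), "R" (3x3) and "t" (3): a world point X has camera coordinates R X + t; the wrist camera has in their place "tool_from_camera" (4x4, takes a point from camera to tool coordinates, whose origin is the TCP and whose axes are the flange's). Camera axes: x right, y down, z forward; pixel columns grow to the right and rows downward; lengths in m; the calibration is good to about 2 mm. A picture is of the moment at which its call begins: read the wrist's pose just before it. camera_info takes no time and is no camera call.
- workorder.hand_in(): hands the job in; it is judged then, once.
Trained networks look in the newest picture that a camera, given by its name, has taken for a name from the list of things; names that differ only in an ending like _2 or _b are one class to them, and where a whole thing is asked for, a point or a joint stands for the part that bears it (a point fixed in the world has none). Each returns a list of dicts, best first, with "confidence" (0 to 1); they miss things now and then, are a little off and sometimes report something else, mostly with a low value. They report only what shows in the picture. A call takes as long as a camera call. They do not tell look-alikes from the thing itself.
- finder.find_in(target, camera): "point" ([x, y, z] in m, in world coordinates, good to about 4 mm: the middle of the surface that is visible of it).
- finder.masks_of(target, camera): "region" (400x640 bool, what is visible of it).
The state is a dict: "time_s": time; "qpos": joint angles; "joint_vel": joint speeds; "tau": joint torques, N m; "ee_pos": TCP position; "eef_rot": TCP orientation; "force": force on the tool from outside, world axes, zero at the start; "moment": the same for the moment, N m; "grip_width": finger opening in m; "grip_force": force on a finger pad.
Only numpy, scipy, OpenCV 4.12 (cv2) and the standard library are available. Lean on these libraries where they do the work, as an engineer would, in place of code of your own. Each camera call takes 0.05 s, during which the arm holds its last target. There are 200 camera calls.

### The job

Slide the blue gas bottle across the bench into the yellow V-shaped dock until its rubber boot rests against both walls of the V, and leave it standing there. It tips easily, so push it at its foot: keep it upright and on the bench, and keep the fingers off its upper half. Leave the white bottle and the cup where they are.

Things in the scene. Friction and masses are not known exactly. Their poses are not given: they have to be found in the camera images.
- blue_bottle: The bottle to move: upright, 221 mm tall, 0.7 kg, loose. Foot: black rubber boot 68 mm across, 32 mm high; above it a blue cylinder 54 mm across to 190 mm, then a brass valve with black handwheel. Origin: centre of its underside; z up its axis. Slides if pushed at the boot, tips if pushed above about 45 mm. Starts between robot and dock.
- white_bottle: Look-alike to leave alone, on either side of the blue one: upright, 221 mm tall, 0.7 kg, loose. Foot: black rubber boot 68 mm across, 32 mm high; above it a white cylinder 54 mm across to 190 mm, then a brass valve with red handwheel. Origin: centre of its underside; z up its axis. 
- dock: Fixed yellow steel dock: two walls 100 mm long, 25 mm high, 6 mm thick, in a V open towards the robot, each at 55 deg to its axis; bare bench inside, a 25 x 3 mm flange behind. Origin on the bench: where the boot's centre stands when it touches both walls, 41.5 mm before the inner corner. x: along the axis, mouth to corner (bottle goes in towards +x). Wall ends at x -16, y +/-82 mm.
- cup: White plastic cup, open at the top, 90 mm high, 72 mm across the rim, empty (60 g), to be left alone. Origin: centre of its underside.
Not all that is in view belongs to the job. Of the things like the dock, leave any that is red; of the rest the smaller one is meant.

How it is judged:
At the end, for the whole second after the job is handed in: The blue bottle stands still and upright (within 0.1 rad) on the bench with its centre within 15 mm of the dock's origin, that is against both walls or nearly; the white bottle and the cup stand upright within 25 mm of where they began (horizontal distance between blue_bottle and dock below 0.015 m and angle between each of blue_bottle, white_bottle, cup's own z axis and vertical below 0.1 rad and height (world z) of blue_bottle below 0.006 m and linear speed of blue_bottle below 0.02 m/s and distance of each of white_bottle, cup from where it was at the start of the episode below 0.025 m); the robot touches nothing.
It fails at once if the blue bottle is tipped by more than 0.3 rad (angle between blue_bottle's own z axis and vertical above 0.3 rad).
It fails at once if the blue bottle is lifted off the bench by more than 15 mm (height (world z) of blue_bottle above 0.015 m).
It fails at once if the fingers touch the blue bottle (over 1 N) with the TCP higher than 130 mm, that is on its upper half (contact force between the fingers and blue_bottle above 1 N and height (world z) of the grasp point above 0.13 m).
It fails at once if the white bottle is moved by more than 25 mm (distance of white_bottle from where it was at the start of the episode above 0.025 m).
It fails at once if the cup is moved by more than 25 mm (distance of cup from where it was at the start of the episode above 0.025 m).
It also fails if it takes over 38 s, if anything falls off the work surface, if the arm or the gripper's body presses on something with over 40 N, if the wrist force passes 120 N, or if a joint passes its speed limit or range.

## Working session

There is one attempt and no reset: what is moved stays moved. The work goes in short steps, Python scripts to look and compute and a tool call to move; the robot and the scene stay as the last step left them, time stands still between calls to the robot, and variables do not carry over. Pictures are saved under pics/ and viewed, at most 10 in all, crops included, and the job is handed in when it is done.

Besides the shell and the picture viewer there is one more tool, called after "Emit:" as name(argument=value, ...), one argument or row to a line, values as JSON. jog_arm: Moves the arm, as the interface text tells. Its arguments: {"type":"object","properties":{"rows":{"type":"array","items":{"type":"object","properties":{"gripper":{"type":"number"},"slide":{"type":"array","items":{"type":"number"}},"spin":{"type":"number"}}}},"squeeze":{"type":"number"}},"required":["rows"]}

```bash
mkdir -p pics; python3 - <<'E'
from station import telemetry, cams, finder
import cv2, numpy as np
o=telemetry.get_obs(); print(o['time_s'],np.round(o['ee_pos'],3),np.round(o['eef_rot'],3))
for c in ("top","scene"):
    p,d=cams.camera(c); cv2.imwrite(f"pics/{c}0.png",p[:,:,::-1]); np.savez(f"pics/{c}0.npz",p=p,d=d)
    for n in ("blue_bottle","white_bottle","dock","cup"):
        for r in finder.find_in(n,c): print(c,n,np.round(r['point'],3),round(r['confidence'],2))
    print(c,{k:np.round(v,3).tolist() for k,v in cams.camera_info(c).items() if k!='x' and not isinstance(v,str)})
print(telemetry.get_obs()['time_s'])
E
```

```text
0.0 [0.186 0.517 0.224] [-3.14  -0.     2.796]
top blue_bottle [0.497 0.081 0.18 ] 0.73
top white_bottle [ 0.498 -0.088  0.175] 0.64
top dock [0.408 0.248 0.001] 0.77
top dock [0.734 0.003 0.003] 0.7
top cup [0.602 0.281 0.046] 0.75
top {'camera_matrix': [[445.613, 0.0, 320.255], [0.0, 445.613, 202.008], [0.0, 0.0, 1.0]], 'R': [[0.011, -1.0, 0.018], [-0.995, -0.013, -0.103], [0.104, -0.017, -0.994]], 't': [-0.007, 0.53, 1.023]}
scene blue_bottle [0.522 0.105 0.112] 0.59
scene white_bottle [ 0.518 -0.077  0.106] 0.79
scene dock [ 0.516 -0.277  0.009] 0.75
scene dock [0.415 0.294 0.003] 0.66
scene dock [0.73  0.041 0.004] 0.62
scene cup [0.603 0.285 0.059] 0.72
scene {'camera_matrix': [[440.631, 0.0, 322.087], [0.0, 440.631, 190.537], [0.0, 0.0, 1.0]], 'R': [[-0.875, 0.484, 0.007], [0.252, 0.468, -0.847], [-0.413, -0.739, -0.532]], 't': [0.479, -0.102, 1.257]}
0.5
```

View pics/top0.png

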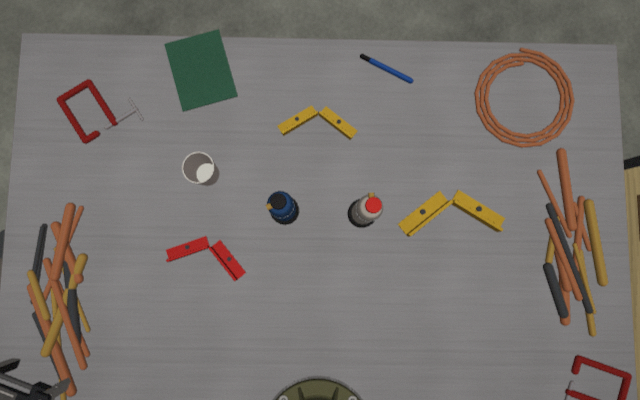

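View pics/scene0.png

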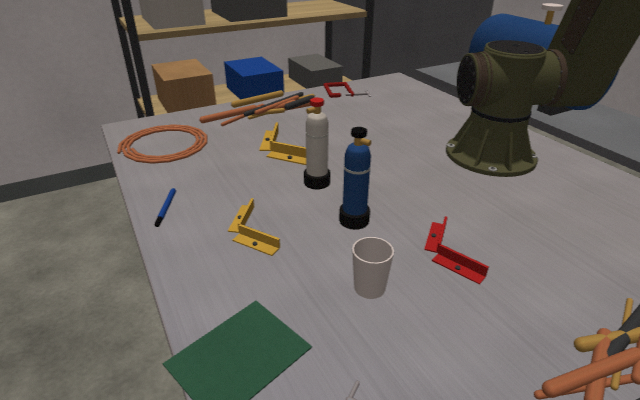

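Look-alikes for the dock in the top view: small yellow V at (317,120), large yellow V at (452,212) and red V at (207,255). The small yellow one is meant. Bottles: blue with black wheel at (283,207), white with red wheel at (366,208). Next I fit the poses precisely.

```bash
cat > h.py <<'E'
import numpy as np, cv2
from scipy.optimize import minimize, least_squares
from station import telemetry, cams, finder
def world(c,d,mask):
    i=cams.camera_info(c);K=np.array(i['camera_matrix']);R=np.array(i['R']);t=np.array(i['t'])
    v,u=np.nonzero(mask&(d>0));z=d[v,u]
    return (np.c_[(u-K[0,2])/K[0,0]*z,(v-K[1,2])/K[1,1]*z,z]-t)@R
def proj(c,X):
    i=cams.camera_info(c);x=np.asarray(X)@np.array(i['R']).T+np.array(i['t'])
    x=x@np.array(i['camera_matrix']).T;return x[:,:2]/x[:,2:]
def circle(P,r):
    f=lambda q:np.hypot(P[:,0]-q[0],P[:,1]-q[1])-r
    s=least_squares(f,P[:,:2].mean(0)+[.01,0],loss='soft_l1',f_scale=.002);return s.x,np.sqrt(np.median(s.fun**2))
def bottle(c,d,near,r0=.045):
    P=world(c,d,d>0);m=np.hypot(P[:,0]-near[0],P[:,1]-near[1])<r0
    P=P[m];out=[]
    for lo,hi,r in ((.05,.18,.027),(.006,.027,.034)):
        Q=P[(P[:,2]>lo)&(P[:,2]<hi)]
        if len(Q)>15: out.append((np.round(circle(Q,r)[0],4),round(circle(Q,r)[1],4),len(Q)))
    return out
E
python3 - <<'E'
from h import *
P={c:np.load(f"pics/{c}0.npz") for c in("top","scene")}
M={}
for c in P:
    p,d=P[c]['p'],P[c]['d']
    for n,a in (("blue",(.5,.085)),("white",(.505,-.085))): print(c,n,bottle(c,d,a))
    h=cv2.cvtColor(p,cv2.COLOR_RGB2HSV); y=cv2.inRange(h,(18,120,60),(32,255,255))
    n,l,s,ce=cv2.connectedComponentsWithStats(y)
    q=proj(c,[[.745,0,.0]])[0]
    print(c,[(s[i,4],np.round(ce[i])) for i in range(1,n) if s[i,4]>60])
    m=np.zeros_like(y);x0,y0=int(q[0]),int(q[1]);m[y0-45:y0+45,x0-60:x0+60]=255
    M[c]=cv2.bitwise_and(y,m)
    W=world(c,d,M[c]>0); print(c,W.min(0).round(3),W.max(0).round(3))
def render(c,q,S=4):
    im=np.zeros((400*S,640*S),np.uint8);cy,sy=np.cos(q[2]),np.sin(q[2])
    for s in(1,-1):
        a=np.deg2rad(55);u=np.array([-np.cos(a),s*np.sin(a)]);n=np.array([np.sin(a),s*np.cos(a)])
        for o0,o1,h in((0,.006,.025),(0,.031,.003)):
            B=[]
            for L in(0,.1):
                for o in(o0,o1):
                    b=np.array([.0415,0])+u*L+n*o
                    for z in(0,h):B.append([q[0]+cy*b[0]-sy*b[1],q[1]+sy*b[0]+cy*b[1],z])
            cv2.fillConvexPoly(im,cv2.convexHull((proj(c,B)*S).astype(np.int32)),255)
    return cv2.resize(im,(640,400),interpolation=cv2.INTER_AREA)/255.
def cost(q,cs):return sum(np.abs(cv2.GaussianBlur(render(c,q)-M[c]/255.,(0,0),1.5)).sum()/ (M[c]>0).sum() for c in cs)
for cs in(("top",),("scene",),("top","scene")):
    b=min((minimize(cost,[x,0.0,w],args=(cs,),method='Nelder-Mead',options=dict(initial_simplex=np.array([[x,0,w],[x+.02,0,w],[x,.02,w],[x,0,w+.15]]),xatol=1e-4)) for x in(.7,.72) for w in(-.2,0.,.2)),key=lambda r:r.fun)
    print(cs,b.x.round(4),round(b.fun,3))
p=P['top']['p'].copy();r=(render('top',b.x)>.5).astype(np.uint8)
big=cv2.resize(p,None,fx=4,fy=4)[:, :, ::-1].copy();r=cv2.resize(r,None,fx=4,fy=4)
cs_,_=cv2.findContours(r,cv2.RETR_LIST,cv2.CHAIN_APPROX_NONE);cv2.drawContours(big,cs_,-1,(255,0,255),1)
cv2.imwrite("pics/crop1.png",big[360:940,1000:1640])
E
```

```text
top blue [(array([0.5108, 0.0848]), np.float64(0.0007), 239), (array([0.5103, 0.0847]), np.float64(0.0002), 16)]
top white [(array([ 0.506 , -0.1002]), np.float64(0.0006), 268), (array([ 0.5067, -0.099 ]), np.float64(0.0007), 29)]
top [(np.int32(904), array([317., 121.])), (np.int32(1777), array([450., 212.])), (np.int32(839), array([595., 242.])), (np.int32(146), array([550., 251.])), (np.int32(480), array([585., 289.])), (np.int32(173), array([ 80., 263.])), (np.int32(374), array([ 38., 295.])), (np.int32(75), array([ 72., 283.])), (np.int32(548), array([ 52., 329.])), (np.int32(123), array([ 82., 317.]))]
top [ 0.686 -0.087 -0.003] [0.772 0.105 0.033]
scene blue [(array([0.5386, 0.1224]), np.float64(0.0055), 1421), (array([0.5345, 0.1414]), np.float64(0.0046), 196)]
scene white [(array([ 0.5296, -0.0595]), np.float64(0.0057), 1125), (array([ 0.5359, -0.0484]), np.float64(0.0066), 192)]
scene [(np.int32(75), array([549.,  17.])), (np.int32(297), array([256.,  98.])), (np.int32(67), array([313., 110.])), (np.int32(74), array([275., 111.])), (np.int32(862), array([282., 148.])), (np.
[... 224 characters left out ...]
np.int32(117), array([615., 380.]))]
scene [ 0.691 -0.089 -0.001] [0.773 0.106 0.027]
('top',) [ 0.7065  0.0069 -0.0364] 0.16Traceback (most recent call last):
  File "<stdin>", line 28, in <module>
  File "<stdin>", line 28, in <genexpr>
    res = _minimize_neldermead(fun, x0, args, callback, bounds=bounds,
                               **options)
    fxr = func(xr)
    fx = function(np.copy(x), *(wrapper_args + args))
  File "<stdin>", line 26, in cost
  File "<stdin>", line 26, in <genexpr>
  File "<stdin>", line 24, in render
  File "h.py", line 9, in proj
    i=cams.camera_info(c);x=np.asarray(X)@np.array(i['R']).T+np.array(i['t'])
ValueError: time passes only in moves, steps and waits
```

```bash
sed -i 's/cams\.camera_info(c)/info(c)/; s/def circle(P,r):/def circle(P,r,c):/; s/P\[:,:2\].mean(0)+\[.01,0\]/P[:,:2].mean(0)+.02*away(P,c)/; s/circle(Q,r)/circle(Q,r,c)/g' h.py
cat > h0.py <<'E'
E
sed -i '3a _I={}\ndef info(c):\n    if c not in _I:_I[c]=cams.camera_info(c)\n    return _I[c]\ndef away(P,c):\n    i=info(c);v=P.mean(0)+np.array(i["R"]).T@np.array(i["t"]);return v[:2]/np.linalg.norm(v[:2])' h.py
cat > fit.py <<'E'
from h import *
P={c:np.load(f"pics/{c}0.npz") for c in("top","scene")}
M={}
for c in P:
    p,d=P[c]['p'],P[c]['d']
    for n,a in (("blue",(.511,.085)),("white",(.506,-.1))): print(c,n,bottle(c,d,a))
    h=cv2.cvtColor(p,cv2.COLOR_RGB2HSV); y=cv2.inRange(h,(18,120,60),(32,255,255))
    q=proj(c,[[.745,0,.0]])[0]
    m=np.zeros_like(y);x0,y0=int(q[0]),int(q[1]);m[y0-45:y0+45,x0-60:x0+60]=255
    M[c]=cv2.bitwise_and(y,m)
def render(c,q,S=4):
    im=np.zeros((400*S,640*S),np.uint8);cy,sy=np.cos(q[2]),np.sin(q[2])
    for s in(1,-1):
        a=np.deg2rad(55);u=np.array([-np.cos(a),s*np.sin(a)]);n=np.array([np.sin(a),s*np.cos(a)])
        for o0,o1,h in((0,.006,.025),(0,.031,.003)):
            B=[]
            for L in(0,.1):
                for o in(o0,o1):
                    b=np.array([.0415,0])+u*L+n*o
                    for z in(0,h):B.append([q[0]+cy*b[0]-sy*b[1],q[1]+sy*b[0]+cy*b[1],z])
            cv2.fillConvexPoly(im,cv2.convexHull((proj(c,B)*S).astype(np.int32)),255)
    return cv2.resize(im,(640,400),interpolation=cv2.INTER_AREA)/255.
def cost(q,cs):return sum(np.abs(cv2.GaussianBlur(render(c,q)-M[c]/255.,(0,0),1.5)).sum()/ (M[c]>0).sum() for c in cs)
for cs in(("top",),("scene",),("top","scene")):
    b=min((minimize(cost,[x,0.0,w],args=(cs,),method='Nelder-Mead',options=dict(initial_simplex=np.array([[x,0,w],[x+.02,0,w],[x,.02,w],[x,0,w+.15]]),xatol=1e-4)) for x in(.7,) for w in(-.1,.1)),key=lambda r:r.fun)
    print(cs,b.x.round(4),round(b.fun,3))
p=P['top']['p'].copy();r=(render('top',b.x)>.5).astype(np.uint8)
big=cv2.resize(p,None,fx=4,fy=4)[:, :, ::-1].copy();r=cv2.resize(r,None,fx=4,fy=4)
cs_,_=cv2.findContours(r,cv2.RETR_LIST,cv2.CHAIN_APPROX_NONE);cv2.drawContours(big,cs_,-1,(255,0,255),1)
cv2.imwrite("pics/crop1.png",big[360:940,1000:1640])
E
time python3 fit.py
```

```text
top blue [(array([0.5108, 0.0848]), np.float64(0.0007), 239), (array([0.5103, 0.0847]), np.float64(0.0002), 16)]
top white [(array([ 0.506 , -0.1002]), np.float64(0.0006), 268), (array([ 0.5057, -0.0998]), np.float64(0.0002), 26)]
scene blue [(array([0.5117, 0.0832]), np.float64(0.0008), 1421), (array([0.5118, 0.0832]), np.float64(0.0007), 235)]
scene white [(array([ 0.5066, -0.1007]), np.float64(0.0009), 1125), (array([ 0.5067, -0.1005]), np.float64(0.0008), 192)]
('top',) [ 0.7067  0.0086 -0.049 ] 0.162
('scene',) [ 0.7087  0.0088 -0.0512] 0.125
('top', 'scene') [ 0.7073  0.0091 -0.0545] 0.291
real	0m5.589s
user	0m6.316s
sys	0m0.807s
```

View pics/crop1.png

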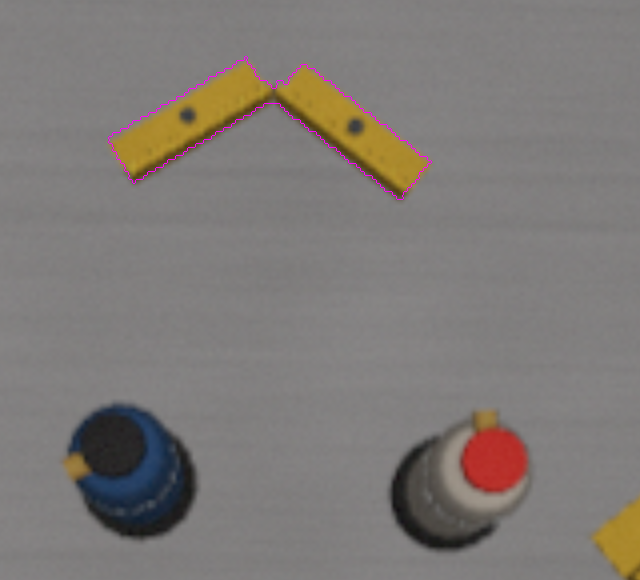

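Small yellow V at crop (270,130) fits the model well: origin (0.7075, 0.009), yaw -0.05. The blue bottle (black wheel) is at (0.511, 0.084). I'll move to a spot behind it and look at the gripper's real shape, because its body could touch the bottle's upper part.

Emit:
jog_arm(
  rows=[
    {"gripper": 0.094, "slide": [-0.312, -0.294, 0], "spin": 0},
    {"gripper": 0.094, "slide": [-0.312, -0.294, 0], "spin": 0},
    {"gripper": 0.094, "slide": [-0.312, -0.294, 0], "spin": 0},
    {"gripper": 0.094, "slide": [-0.312, -0.294, 0], "spin": 0},
    {"gripper": 0.094, "slide": [-0.312, -0.294, 0], "spin": 0},
    {"gripper": 0.094, "slide": [-0.312, -0.294, 0], "spin": 0},
    {"gripper": 0.094, "slide": [-0.312, -0.294, 0], "spin": 0},
    {"gripper": 0.094, "slide": [-0.312, -0.294, 0], "spin": 0},
  ],
)

```text
time_s: 1.3
ee_pos: [0.3678, 0.1588, 0.2246]
eef_rot: [3.141, 0.001, 2.796]
force: [0.2, -0.2, -0.1]
grip_width: 0.0942
grip_force: 0.0
```

```bash
python3 - <<'E'
from h import *
from scipy.spatial.transform import Rotation as Ro
o=telemetry.get_obs();e=np.array(o['ee_pos']);R=Ro.from_euler('xyz',o['eef_rot']).as_matrix()
for c in("scene","top"):
    p,d=cams.camera(c);W=(world(c,d,d>0)-e)@R
    W=W[(np.abs(W[:,:2])<.14).all(1)]
    for lo,hi in((-.02,.02),(-.04,-.02),(-.06,-.04),(-.08,-.06),(-.1,-.08),(-.12,-.1),(-.14,-.12),(-.18,-.14),(-.25,-.18)):
        q=W[(W[:,2]>lo)&(W[:,2]<=hi)]
        if len(q)>5: print(c,lo,len(q),np.percentile(q[:,:2],[1,99],axis=0).round(3).tolist())
    if c=="scene":
        u=proj(c,[e])[0].astype(int);print(u)
        x,y=np.clip(u-[130,130],0,[380,200])
        cv2.imwrite("pics/grip.png",cv2.resize(p[y:y+200,x:x+260,::-1],None,fx=3,fy=3))
E
```

```text
scene -0.02 387 [[-0.01, -0.057], [0.01, 0.06]]
scene -0.04 225 [[-0.01, -0.06], [0.009, 0.061]]
scene -0.06 238 [[-0.01, -0.059], [0.01, 0.061]]
scene -0.08 165 [[-0.031, -0.062], [0.025, 0.08]]
scene -0.1 753 [[-0.034, -0.076], [0.032, 0.082]]
scene -0.12 826 [[-0.035, -0.082], [0.032, 0.09]]
scene -0.14 832 [[-0.033, -0.084], [0.03, 0.089]]
scene -0.18 865 [[-0.037, -0.036], [0.03, 0.037]]
scene -0.25 1900 [[-0.052, -0.026], [0.062, 0.064]]
[441 127]
top -0.1 102 [[-0.037, -0.083], [-0.024, 0.071]]
top -0.12 215 [[-0.037, -0.093], [0.022, 0.081]]
top -0.14 1280 [[-0.036, -0.093], [0.029, 0.083]]
top -0.18 28 [[-0.019, -0.044], [0.032, -0.032]]
top -0.25 259 [[-0.06, -0.103], [0.08, 0.006]]
```

View pics/grip.png

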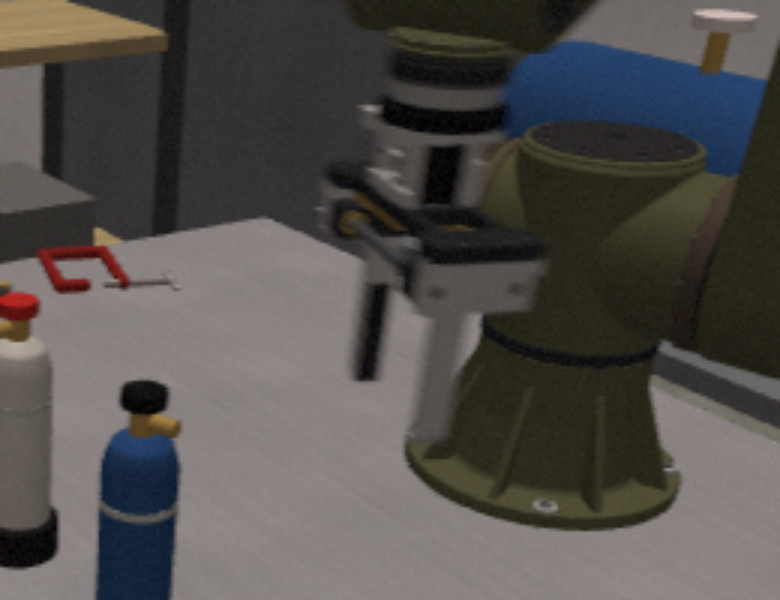

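The fit clears up what I needed to know. The gripper body overhangs the fingers by about 29 mm on every side, and its underside is about 78 mm above the TCP. With the tool straight down, the body would hit the bottle's cylinder before the fingers reach the boot. I'll check, high in free space, how the arm behaves at its reach limit and whether the tool can be tilted there.

Emit:
jog_arm(
  rows=[
    {"gripper": 0.0, "slide": [-0.6, 0, -0.6], "spin": 0},
    {"gripper": 0.0, "slide": [-0.6, 0, -0.6], "spin": 0},
    {"gripper": 0.0, "slide": [-0.6, 0, -0.6], "spin": 0},
    {"gripper": 0.0, "slide": [-0.6, 0, -0.6], "spin": 0},
    {"gripper": 0.0, "slide": [-0.6, 0, -0.6], "spin": 0},
    {"gripper": 0.0, "slide": [-0.6, 0, -0.6], "spin": 0},
    {"gripper": 0.0, "slide": [-0.6, 0, -0.6], "spin": 0},
    {"gripper": 0.0, "slide": [-0.6, 0, -0.6], "spin": 0},
  ],
)

```text
time_s: 2.2
ee_pos: [0.6181, 0.0719, 0.4907]
eef_rot: [3.141, 0.001, 2.796]
force: [0.6, -0.4, 0.9]
grip_width: 0.0331
grip_force: 0.0
```

Emit:
jog_arm(
  rows=[
    {"gripper": 0.0, "slide": [-0.6, 0, -0.5], "spin": 0},
    {"gripper": 0.0, "slide": [-0.6, 0, -0.5], "spin": 0},
    {"gripper": 0.0, "slide": [-0.6, 0, -0.5], "spin": 0},
    {"gripper": 0.0, "slide": [-0.6, 0, -0.5], "spin": 0},
    {"gripper": 0.0, "slide": [-0.6, 0, -0.5], "spin": 0},
    {"gripper": 0.0, "slide": [-0.6, 0, -0.5], "spin": 0},
    {"gripper": 0.0, "slide": [-0.6, 0, -0.5], "spin": 0},
    {"gripper": 0.0, "slide": [-0.6, 0, -0.5], "spin": 0},
  ],
)

```text
time_s: 3.0
ee_pos: [0.6599, -0.0132, 0.5338]
eef_rot: [3.132, 0.028, 2.796]
force: [0.1, 0.4, 0.9]
grip_width: 0.0005
grip_force: 0.0
```

Emit:
jog_arm(
  rows=[
    {"gripper": 0.0, "slide": [-0.6, 0, -0.3], "spin": 0},
    {"gripper": 0.0, "slide": [-0.6, 0, -0.3], "spin": 0},
    {"gripper": 0.0, "slide": [-0.6, 0, -0.3], "spin": 0},
    {"gripper": 0.0, "slide": [-0.6, 0, -0.3], "spin": 0},
  ],
)

```text
time_s: 3.4
ee_pos: [0.683, -0.0601, 0.5104]
eef_rot: [3.126, 0.051, 2.795]
force: [-0.7, -0.0, -0.5]
grip_width: 0.0002
grip_force: 0.0
```

Emit:
jog_arm(
  rows=[
    {"gripper": 0.0, "slide": [0, 0, 0], "spin": 0},
    {"gripper": 0.0, "slide": [0, 0, 0], "spin": 0},
  ],
)

```text
time_s: 3.6
ee_pos: [0.6825, -0.0589, 0.5114]
eef_rot: [3.126, 0.052, 2.795]
force: [0.6, 0.5, -0.7]
grip_width: 0.0004
grip_force: 0.0
```

```bash
python3 -c "
from station import telemetry as t
o=t.get_obs();print({k:[round(float(x),3) for x in o[k]] for k in('qpos','ee_pos','eef_rot','joint_vel')})"
```

```text
{'qpos': [-0.141, 0.723, 0.235, 0.006, 2.129, -1.363], 'ee_pos': [0.683, -0.059, 0.511], 'eef_rot': [3.126, 0.052, 2.795], 'joint_vel': [0.01, -0.011, -0.006, -0.001, 0.001, 0.002]}
```

The commanded pose is replaced by the pose the arm reaches, so the forward tilt gained at the limit stays. With about 0.35 rad of tilt, the fingers lead the body and can reach the boot. I'll build that tilt up along the push direction, high in free space.

Emit:
jog_arm(
  rows=[
    {"gripper": 0.034, "slide": [0, -0.17, 0], "spin": 0},
    {"gripper": 0.034, "slide": [0, -0.17, 0], "spin": 0},
    {"gripper": 0.034, "slide": [0, -0.17, 0], "spin": 0},
    {"gripper": 0.034, "slide": [0, -0.17, 0], "spin": 0},
    {"gripper": 0.034, "slide": [-0.6, -0.17, -0.2], "spin": 0},
    {"gripper": 0.034, "slide": [-0.6, -0.17, -0.2], "spin": 0},
    {"gripper": 0.034, "slide": [-0.6, -0.17, -0.2], "spin": 0},
    {"gripper": 0.034, "slide": [-0.6, -0.17, -0.2], "spin": 0},
  ],
)

```text
time_s: 4.4
ee_pos: [0.6728, -0.2363, 0.4846]
eef_rot: [3.126, 0.082, 2.796]
force: [-0.4, -0.5, -0.3]
grip_width: 0.0339
grip_force: 0.0
```

Emit:
jog_arm(
  rows=[
    {"gripper": 0.034, "slide": [-0.6, 0, -0.6], "spin": 0},
    {"gripper": 0.034, "slide": [-0.6, 0, -0.6], "spin": 0},
    {"gripper": 0.034, "slide": [-0.6, 0, -0.6], "spin": 0},
    {"gripper": 0.034, "slide": [-0.6, 0, -0.6], "spin": 0},
  ],
)

```text
time_s: 4.8
ee_pos: [0.6542, -0.2327, 0.5194]
eef_rot: [3.125, 0.113, 2.795]
force: [0.0, -1.0, -0.5]
grip_width: 0.0343
grip_force: 0.0
```

Emit:
jog_arm(
  rows=[
    {"gripper": 0.034, "slide": [-0.8, 0, -0.6], "spin": 0},
    {"gripper": 0.034, "slide": [-0.8, 0, -0.6], "spin": 0},
    {"gripper": 0.034, "slide": [-0.8, 0, -0.6], "spin": 0},
    {"gripper": 0.034, "slide": [-0.8, 0, -0.6], "spin": 0},
    {"gripper": 0.034, "slide": [-0.8, 0, -0.6], "spin": 0},
    {"gripper": 0.034, "slide": [-0.8, 0, -0.6], "spin": 0},
    {"gripper": 0.034, "slide": [-0.8, 0, -0.6], "spin": 0},
    {"gripper": 0.034, "slide": [-0.8, 0, -0.6], "spin": 0},
  ],
)

```text
time_s: 5.6
ee_pos: [0.6486, -0.2334, 0.534]
eef_rot: [3.125, 0.139, 2.794]
force: [0.3, 0.0, 0.1]
grip_width: 0.0345
grip_force: 0.0
```

Emit:
jog_arm(
  rows=[
    {"gripper": 0.034, "slide": [-0.8, 0, -0.8], "spin": 0},
    {"gripper": 0.034, "slide": [-0.8, 0, -0.8], "spin": 0},
    {"gripper": 0.034, "slide": [-0.8, 0, -0.8], "spin": 0},
    {"gripper": 0.034, "slide": [-0.8, 0, -0.8], "spin": 0},
    {"gripper": 0.034, "slide": [-0.8, 0, -0.8], "spin": 0},
    {"gripper": 0.034, "slide": [-0.8, 0, -0.8], "spin": 0},
    {"gripper": 0.034, "slide": [-0.8, 0, -0.8], "spin": 0},
    {"gripper": 0.034, "slide": [-0.8, 0, -0.8], "spin": 0},
  ],
)

```text
time_s: 6.4
ee_pos: [0.6151, -0.2239, 0.5803]
eef_rot: [3.125, 0.167, 2.793]
force: [0.5, 0.6, -0.3]
grip_width: 0.0342
grip_force: 0.0
```

Emit:
jog_arm(
  rows=[
    {"gripper": 0.034, "slide": [-0.8, 0, 0], "spin": 0},
    {"gripper": 0.034, "slide": [-0.8, 0, 0], "spin": 0},
    {"gripper": 0.034, "slide": [-0.8, 0, 0], "spin": 0},
  ],
)

```text
time_s: 6.7
ee_pos: [0.6682, -0.2425, 0.5269]
eef_rot: [3.125, 0.194, 2.793]
force: [0.5, -0.5, -0.3]
grip_width: 0.0341
grip_force: 0.0
```

Emit:
jog_arm(
  rows=[
    {"gripper": 0.034, "slide": [-0.8, 0, -0.5], "spin": 0},
    {"gripper": 0.034, "slide": [-0.8, 0, -0.5], "spin": 0},
    {"gripper": 0.034, "slide": [-0.8, 0, -0.5], "spin": 0},
  ],
)

```text
time_s: 7.0
ee_pos: [0.6673, -0.2428, 0.5397]
eef_rot: [3.124, 0.228, 2.792]
force: [1.6, 0.0, 1.2]
grip_width: 0.0339
grip_force: 0.0
```

Emit:
jog_arm(
  rows=[
    {"gripper": 0.034, "slide": [-0.8, 0, -0.5], "spin": 0},
    {"gripper": 0.034, "slide": [-0.8, 0, -0.5], "spin": 0},
    {"gripper": 0.034, "slide": [-0.8, 0, -0.5], "spin": 0},
  ],
)

```text
time_s: 7.3
ee_pos: [0.6668, -0.2432, 0.5502]
eef_rot: [3.124, 0.258, 2.792]
force: [0.8, 0.7, -0.0]
grip_width: 0.0337
grip_force: 0.0
```

Emit:
jog_arm(
  rows=[
    {"gripper": 0.034, "slide": [-0.8, 0, -0.5], "spin": 0},
    {"gripper": 0.034, "slide": [-0.8, 0, -0.5], "spin": 0},
    {"gripper": 0.034, "slide": [-0.8, 0, -0.5], "spin": 0},
  ],
)

```text
time_s: 7.6
ee_pos: [0.6648, -0.2431, 0.5625]
eef_rot: [3.124, 0.288, 2.791]
force: [0.7, -0.5, -0.7]
grip_width: 0.0339
grip_force: 0.0
```

Emit:
jog_arm(
  rows=[
    {"gripper": 0.034, "slide": [-0.8, 0, -0.5], "spin": 0},
    {"gripper": 0.034, "slide": [-0.8, 0, -0.5], "spin": 0},
    {"gripper": 0.034, "slide": [-0.8, 0, -0.5], "spin": 0},
  ],
)

```text
time_s: 7.9
ee_pos: [0.6611, -0.2423, 0.5769]
eef_rot: [3.124, 0.32, 2.791]
force: [-0.8, -0.2, 0.9]
grip_width: 0.0339
grip_force: 0.0
```

Emit:
jog_arm(
  rows=[
    {"gripper": 0.034, "slide": [-0.8, 0, -0.5], "spin": 0},
    {"gripper": 0.034, "slide": [-0.8, 0, -0.5], "spin": 0},
    {"gripper": 0.034, "slide": [-0.8, 0, -0.5], "spin": 0},
  ],
)

```text
time_s: 8.2
ee_pos: [0.6562, -0.2411, 0.5925]
eef_rot: [3.123, 0.352, 2.79]
force: [0.2, -0.2, -0.5]
grip_width: 0.0339
grip_force: 0.0
```

Emit:
jog_arm(
  rows=[
    {"gripper": 0.034, "slide": [-0.8, 0, -0.5], "spin": 0},
    {"gripper": 0.034, "slide": [-0.8, 0, -0.5], "spin": 0},
    {"gripper": 0.034, "slide": [-0.8, 0, -0.5], "spin": 0},
  ],
)

```text
time_s: 8.5
ee_pos: [0.6501, -0.2394, 0.609]
eef_rot: [3.123, 0.383, 2.79]
force: [0.2, -0.3, -0.3]
grip_width: 0.034
grip_force: 0.0
```

Emit:
jog_arm(
  rows=[
    {"gripper": 0.034, "slide": [-0.8, 0, -0.5], "spin": 0},
    {"gripper": 0.034, "slide": [-0.8, 0, -0.5], "spin": 0},
    {"gripper": 0.034, "slide": [-0.8, 0, -0.5], "spin": 0},
  ],
)

```text
time_s: 8.8
ee_pos: [0.6429, -0.2373, 0.6261]
eef_rot: [3.123, 0.415, 2.789]
force: [-0.2, -0.7, -0.1]
grip_width: 0.0341
grip_force: 0.0
```

Tilt is now 0.415 rad. Next I compute the slides in tool axes.

```bash
cat > slide.py <<'E'
import sys,numpy as np
from station import telemetry
from scipy.spatial.transform import Rotation as Ro
o=telemetry.get_obs();e=np.array(o['ee_pos']);R=Ro.from_euler('xyz',o['eef_rot']).as_matrix()
print(o['time_s'],e.round(4),'z',R[:,2].round(3),'q',np.round(o['qpos'],2))
for a in sys.argv[1:]:
    X=np.array(eval(a));print(a,((X-e)@R).round(4).tolist())
E
python3 slide.py "(.40,.125,.30)" "(.42,.118,.03)"
```

```text
8.8 [ 0.6429 -0.2373  0.6261] z [ 0.385 -0.122 -0.915] q [-0.42  0.57  0.24  0.05  1.92 -1.62]
(.40,.125,.30) [0.4546, 0.2532, 0.1607]
(.42,.118,.03) [0.5441, 0.2487, 0.4163]
```

Emit:
jog_arm(
  rows=[
    {"gripper": 0.034, "slide": [0.4546, 0.2532, 0.1607], "spin": 0},
    {"gripper": 0.034, "slide": [0.4546, 0.2532, 0.1607], "spin": 0},
    {"gripper": 0.034, "slide": [0.4546, 0.2532, 0.1607], "spin": 0},
    {"gripper": 0.034, "slide": [0.4546, 0.2532, 0.1607], "spin": 0},
    {"gripper": 0.034, "slide": [0.4546, 0.2532, 0.1607], "spin": 0},
    {"gripper": 0.034, "slide": [0.4546, 0.2532, 0.1607], "spin": 0},
    {"gripper": 0.034, "slide": [0.4546, 0.2532, 0.1607], "spin": 0},
    {"gripper": 0.034, "slide": [0.4546, 0.2532, 0.1607], "spin": 0},
  ],
)

```text
time_s: 9.6
ee_pos: [0.4982, -0.0191, 0.4314]
eef_rot: [3.123, 0.415, 2.789]
force: [1.5, 1.2, 1.2]
grip_width: 0.0342
grip_force: 0.0
```

```bash
python3 slide.py "(.40,.125,.30)" "(.42,.118,.1)"
```

```text
9.6 [ 0.4982 -0.0191  0.4314] z [ 0.385 -0.121 -0.915] q [-0.06 -0.12  1.55 -0.1   1.3  -1.28]
(.40,.125,.30) [0.1828, 0.1001, 0.0649]
(.42,.118,.1) [0.244, 0.0968, 0.2565]
```

Emit:
jog_arm(
  rows=[
    {"gripper": 0.034, "slide": [0.17, 0.09, 0.055], "spin": 0},
    {"gripper": 0.034, "slide": [0.17, 0.09, 0.055], "spin": 0},
    {"gripper": 0.034, "slide": [0.17, 0.09, 0.055], "spin": 0},
    {"gripper": 0.034, "slide": [0.17, 0.09, 0.055], "spin": 0},
    {"gripper": 0.034, "slide": [0.17, 0.09, 0.055], "spin": 0},
    {"gripper": 0.034, "slide": [0.17, 0.09, 0.055], "spin": 0},
  ],
)

```text
time_s: 10.2
ee_pos: [0.4051, 0.1122, 0.3156]
eef_rot: [3.123, 0.415, 2.791]
force: [-0.6, 0.8, 0.7]
grip_width: 0.034
grip_force: 0.0
```

```bash
python3 slide.py "(.42,.118,.1)" "(.42,.118,.03)"
```

```text
10.2 [0.4051 0.1122 0.3156] z [ 0.385 -0.121 -0.915] q [ 0.33 -0.25  1.92 -0.26  1.14 -0.83]
(.42,.118,.1) [0.0759, 0.0068, 0.2024]
(.42,.118,.03) [0.1041, 0.0056, 0.2664]
```

Emit:
jog_arm(
  rows=[
    {"gripper": 0.034, "slide": [0.076, 0.007, 0.202], "spin": 0},
    {"gripper": 0.034, "slide": [0.076, 0.007, 0.202], "spin": 0},
    {"gripper": 0.034, "slide": [0.076, 0.007, 0.202], "spin": 0},
    {"gripper": 0.034, "slide": [0.076, 0.007, 0.202], "spin": 0},
    {"gripper": 0.034, "slide": [0.076, 0.007, 0.202], "spin": 0},
    {"gripper": 0.034, "slide": [0.09, 0.006, 0.234], "spin": 0},
    {"gripper": 0.034, "slide": [0.104, 0.006, 0.266], "spin": 0},
    {"gripper": 0.034, "slide": [0.104, 0.006, 0.266], "spin": 0},
  ],
)

```text
time_s: 11.0
ee_pos: [0.4196, 0.1162, 0.0271]
eef_rot: [3.127, 0.41, 2.788]
force: [0.4, -0.6, -0.2]
grip_width: 0.0343
grip_force: 0.0
```

```bash
cat > look.py <<'E'
import sys
from h import *
np.set_printoptions(suppress=True)
b=eval(sys.argv[1])
for c in("top","scene"):
    p,d=cams.camera(c);print(c,'blue',bottle(c,d,b),'white',bottle(c,d,(.506,-.1))[0][0])
    if c=="scene" and len(sys.argv)>2:
        u=proj(c,[[*b,.08]])[0].astype(int);x,y=np.clip(u-[130,110],0,[380,200])
        cv2.imwrite(sys.argv[2],cv2.resize(p[y:y+200,x:x+260,::-1],None,fx=3,fy=3))
E
python3 look.py "(.511,.084)" pics/pre.png; python3 slide.py "(.7075-.0462*.9387,.0088+.0462*.3447,.03)"
```

```text
top blue [(array([0.511 , 0.0846]), np.float64(0.0008), 247), (array([0.5101, 0.0842]), np.float64(0.0005), 21)] white [ 0.506  -0.1003]
scene blue [(array([0.5117, 0.0831]), np.float64(0.0008), 1418), (array([0.5118, 0.0834]), np.float64(0.0007), 230)] white [ 0.5067 -0.1007]
11.1 [0.4213 0.1172 0.0309] z [ 0.384 -0.123 -0.915] q [ 0.33  0.24  2.21 -0.63  0.42 -0.35]
(.7075-.0462*.9387,.0088+.0462*.3447,.03) [-0.2374, -0.0044, 0.1055]
```

View pics/pre.png

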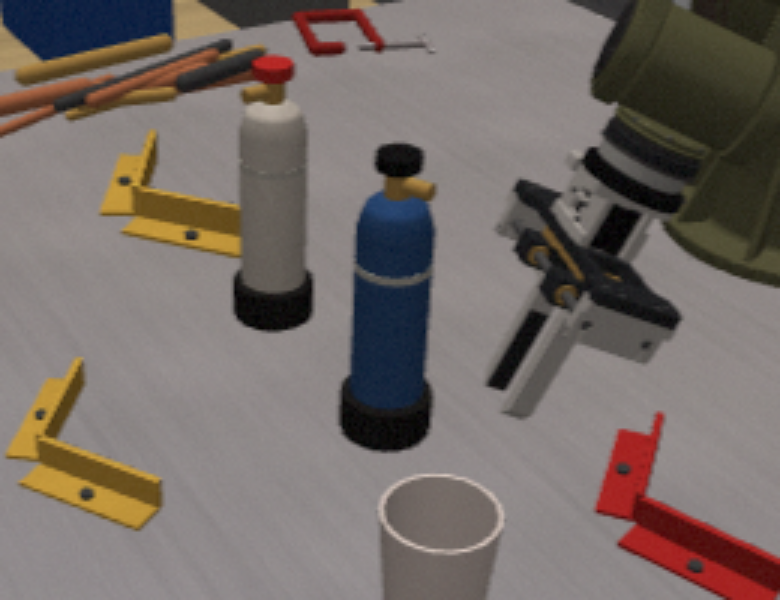

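The picture shows the fingers tilted behind the blue boot at (385,410), with the body clear of the cylinder. The white bottle (275,290), cup (440,530) and red V (650,490) are all clear. I start a gentle push.

Emit:
jog_arm(
  rows=[
    {"slide": [-0.0137, -0.0003, 0.0061]},
    {"slide": [-0.0274, -0.0005, 0.0122]},
    {"slide": [-0.0366, -0.0007, 0.0162]},
    {"slide": [-0.0411, -0.0008, 0.0183]},
    {"slide": [-0.0457, -0.0008, 0.0203]},
    {"slide": [-0.0503, -0.0009, 0.0223]},
    {"slide": [-0.0548, -0.001, 0.0244]},
    {"slide": [-0.0594, -0.0011, 0.0264]},
  ],
)

```text
$.rows[0]: bad value
```

```bash
python3 look.py "(.525,.08)" pics/p1.png; python3 slide.py "(.7075-.0462*.9387,.0088+.0462*.3447,.03)"
```

```text
top blue [(array([0.5108, 0.0848]), np.float64(0.0008), 237)] white [ 0.506  -0.1003]
scene blue [(array([0.5117, 0.0831]), np.float64(0.0008), 1423), (array([0.5117, 0.0833]), np.float64(0.0007), 226)] white [ 0.5067 -0.1007]
11.2 [0.4217 0.1177 0.032 ] z [ 0.387 -0.121 -0.914] q [ 0.33  0.24  2.21 -0.63  0.42 -0.35]
(.7075-.0462*.9387,.0088+.0462*.3447,.03) [-0.2366, -0.0053, 0.1069]
```

All fields are required in each row.

Emit:
jog_arm(
  rows=[
    {"gripper": 0.034, "slide": [-0.0137, -0.0003, 0.0061], "spin": 0},
    {"gripper": 0.034, "slide": [-0.0274, -0.0005, 0.0122], "spin": 0},
    {"gripper": 0.034, "slide": [-0.0366, -0.0007, 0.0162], "spin": 0},
    {"gripper": 0.034, "slide": [-0.0411, -0.0008, 0.0183], "spin": 0},
    {"gripper": 0.034, "slide": [-0.0457, -0.0008, 0.0203], "spin": 0},
    {"gripper": 0.034, "slide": [-0.0503, -0.0009, 0.0223], "spin": 0},
    {"gripper": 0.034, "slide": [-0.0548, -0.001, 0.0244], "spin": 0},
    {"gripper": 0.034, "slide": [-0.0594, -0.0011, 0.0264], "spin": 0},
  ],
)

```text
time_s: 12.0
ee_pos: [0.4806, 0.0949, 0.0296]
eef_rot: [3.123, 0.413, 2.789]
force: [-7.8, 2.8, 5.5]
grip_width: 0.034
grip_force: 3.5
```

```bash
python3 look.py "(.525,.08)" pics/p1.png; python3 slide.py "(.7075-.0462*.9387,.0088+.0462*.3447,.03)"
```

```text
top blue [(array([0.5197, 0.0807]), np.float64(0.0008), 243), (array([0.5182, 0.0811]), np.float64(0.0008), 27)] white [ 0.506  -0.1002]
scene blue [(array([0.5214, 0.0789]), np.float64(0.0008), 1415), (array([0.5212, 0.0793]), np.float64(0.0008), 258)] white [ 0.5067 -0.1006]
12.1 [0.4811 0.0948 0.0297] z [ 0.384 -0.121 -0.915] q [ 0.22  0.33  2.09 -0.53  0.41 -0.54]
(.7075-.0462*.9387,.0088+.0462*.3447,.03) [-0.1796, -0.004, 0.0785]
```

View pics/p1.png

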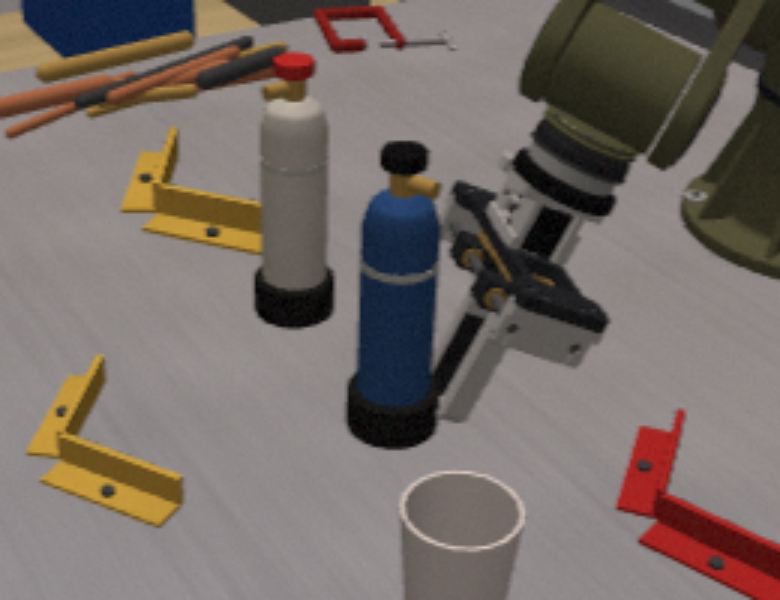

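The bottle is upright and sliding, with the fingers cradling the boot at (400,410). I continue.

Emit:
jog_arm(
  rows=[
    {"gripper": 0.034, "slide": [-0.0092, -0.0002, 0.004], "spin": 0},
    {"gripper": 0.034, "slide": [-0.0184, -0.0004, 0.008], "spin": 0},
    {"gripper": 0.034, "slide": [-0.0275, -0.0006, 0.012], "spin": 0},
    {"gripper": 0.034, "slide": [-0.0367, -0.0008, 0.016], "spin": 0},
    {"gripper": 0.034, "slide": [-0.0459, -0.001, 0.02], "spin": 0},
    {"gripper": 0.034, "slide": [-0.055, -0.0012, 0.024], "spin": 0},
    {"gripper": 0.034, "slide": [-0.0642, -0.0014, 0.028], "spin": 0},
    {"gripper": 0.034, "slide": [-0.0734, -0.0016, 0.032], "spin": 0},
  ],
)

```text
time_s: 12.9
ee_pos: [0.5565, 0.0659, 0.0298]
eef_rot: [3.123, 0.414, 2.789]
force: [-1.5, 1.1, -1.0]
grip_width: 0.0341
grip_force: 1.8
```

```bash
python3 look.py "(.597,.052)"; python3 slide.py "(.6681,.0236,.03)"
```

```text
top blue [(array([0.5959, 0.0512]), np.float64(0.0005), 310), (array([0.5949, 0.0514]), np.float64(0.0005), 38)] white [ 0.506  -0.1002]
scene blue [(array([0.5985, 0.0493]), np.float64(0.0008), 1458), (array([0.5974, 0.0499]), np.float64(0.001), 272)] white [ 0.506  -0.1012]
13.0 [0.5571 0.0657 0.0302] z [ 0.385 -0.122 -0.915] q [ 0.13  0.44  1.91 -0.41  0.44 -0.75]
(.6681,.0236,.03) [-0.1085, -0.0021, 0.0481]
```

Emit:
jog_arm(
  rows=[
    {"gripper": 0.034, "slide": [-0.0092, -0.0002, 0.004], "spin": 0},
    {"gripper": 0.034, "slide": [-0.0184, -0.0004, 0.008], "spin": 0},
    {"gripper": 0.034, "slide": [-0.0275, -0.0006, 0.012], "spin": 0},
    {"gripper": 0.034, "slide": [-0.0367, -0.0008, 0.016], "spin": 0},
    {"gripper": 0.034, "slide": [-0.0459, -0.001, 0.02], "spin": 0},
    {"gripper": 0.034, "slide": [-0.055, -0.0012, 0.024], "spin": 0},
    {"gripper": 0.034, "slide": [-0.0642, -0.0014, 0.028], "spin": 0},
    {"gripper": 0.034, "slide": [-0.0734, -0.0016, 0.032], "spin": 0},
  ],
)

```text
time_s: 13.8
ee_pos: [0.6313, 0.0373, 0.0301]
eef_rot: [3.123, 0.414, 2.789]
force: [-3.4, 1.1, -2.0]
grip_width: 0.0338
grip_force: 1.6
```

```bash
python3 look.py "(.672,.022)"; python3 slide.py "(.6681,.0236,.03)"
```

```text
top blue [(array([0.671 , 0.0224]), np.float64(0.0005), 399), (array([0.6702, 0.0228]), np.float64(0.0004), 38)] white [ 0.506  -0.1002]
scene blue [(array([0.6735, 0.0205]), np.float64(0.0008), 1483), (array([0.6721, 0.0213]), np.float64(0.0009), 276)] white [ 0.5062 -0.1016]
13.9 [0.632  0.0371 0.0305] z [ 0.386 -0.122 -0.915] q [ 0.06  0.55  1.72 -0.31  0.49 -0.92]
(.6681,.0236,.03) [-0.0351, -0.0005, 0.0161]
```

Emit:
jog_arm(
  rows=[
    {"gripper": 0.034, "slide": [-0.005, -0.0001, 0.0023], "spin": 0},
    {"gripper": 0.034, "slide": [-0.01, -0.0001, 0.0046], "spin": 0},
    {"gripper": 0.034, "slide": [-0.015, -0.0002, 0.0069], "spin": 0},
    {"gripper": 0.034, "slide": [-0.02, -0.0003, 0.0092], "spin": 0},
    {"gripper": 0.034, "slide": [-0.025, -0.0004, 0.0115], "spin": 0},
    {"gripper": 0.034, "slide": [-0.029, -0.0004, 0.0133], "spin": 0},
    {"gripper": 0.034, "slide": [-0.032, -0.0005, 0.0147], "spin": 0},
    {"gripper": 0.034, "slide": [-0.033, -0.0005, 0.0151], "spin": 0},
  ],
)

```text
time_s: 14.7
ee_pos: [0.6647, 0.025, 0.0299]
eef_rot: [3.123, 0.414, 2.789]
force: [-6.4, 3.3, 3.6]
grip_width: 0.0336
grip_force: 3.0
```

```bash
python3 look.py "(.706,.010)"; python3 slide.py "(.6681,.0236,.03)"
```

```text
top blue [(array([0.7041, 0.0102]), np.float64(0.0005), 438), (array([0.7095, 0.0095]), np.float64(0.0047), 64)] white [ 0.5061 -0.1002]
scene blue [(array([0.705 , 0.0091]), np.float64(0.0007), 1507), (array([0.7114, 0.0115]), np.float64(0.0029), 364)] white [ 0.5068 -0.1007]
14.8 [0.6647 0.025  0.0299] z [ 0.384 -0.121 -0.915] q [ 0.03  0.61  1.63 -0.27  0.53 -0.98]
(.6681,.0236,.03) [-0.0034, -0.0002, 0.0015]
```

Emit:
jog_arm(
  rows=[
    {"gripper": 0.034, "slide": [-0.0009, 0, 0.0004], "spin": 0},
    {"gripper": 0.034, "slide": [-0.0018, 0, 0.0008], "spin": 0},
    {"gripper": 0.034, "slide": [-0.0027, 0, 0.0012], "spin": 0},
    {"gripper": 0.034, "slide": [-0.0034, 0, 0.0015], "spin": 0},
  ],
)

```text
time_s: 15.2
ee_pos: [0.6676, 0.024, 0.0298]
eef_rot: [3.123, 0.413, 2.789]
force: [-14.3, 4.7, 7.7]
grip_width: 0.034
grip_force: 6.6
```

```bash
python3 look.py "(.706,.010)"
```

```text
top blue [(array([0.7066, 0.0094]), np.float64(0.0005), 456), (array([0.7124, 0.0097]), np.float64(0.0044), 67)] white [ 0.5061 -0.1002]
scene blue [(array([0.7074, 0.0081]), np.float64(0.0008), 1503), (array([0.7124, 0.0108]), np.float64(0.0023), 339)] white [ 0.5068 -0.1004]
```

Force has risen to 14 N and the bottle is at (0.707, 0.009), so it is seated. I retreat along the push line.

Emit:
jog_arm(
  rows=[
    {"gripper": 0.034, "slide": [0.0045, 0, -0.002], "spin": 0},
    {"gripper": 0.034, "slide": [0.0137, 0.0002, -0.006], "spin": 0},
    {"gripper": 0.034, "slide": [0.0275, 0.0004, -0.012], "spin": 0},
    {"gripper": 0.034, "slide": [0.046, 0.0008, -0.02], "spin": 0},
    {"gripper": 0.034, "slide": [0.0734, 0.0012, -0.032], "spin": 0},
    {"gripper": 0.034, "slide": [0.09, 0.0016, -0.055], "spin": 0},
    {"gripper": 0.034, "slide": [0.09, 0.0016, -0.055], "spin": 0},
    {"gripper": 0.034, "slide": [0.09, 0.0016, -0.055], "spin": 0},
  ],
)

```text
time_s: 16.1
ee_pos: [0.5704, 0.0606, 0.0444]
eef_rot: [3.122, 0.416, 2.789]
force: [0.3, 0.2, 0.8]
grip_width: 0.0336
grip_force: 0.0
```

```bash
python3 look.py "(.706,.010)" pics/end.png; python3 slide.py; python3 -c "
from station import finder,cams
cams.camera('top');print(finder.find_in('cup','top'))"
```

```text
top blue [(array([0.7066, 0.0093]), np.float64(0.0005), 449), (array([0.7075, 0.01  ]), np.float64(0.0019), 99)] white [ 0.506  -0.1002]
scene blue [(array([0.7074, 0.0082]), np.float64(0.0008), 1504), (array([0.713 , 0.0108]), np.float64(0.002), 314)] white [ 0.5067 -0.1007]
16.2 [0.5707 0.0601 0.0438] z [ 0.385 -0.121 -0.915] q [ 0.11  0.43  1.88 -0.37  0.48 -0.81]
[{'point': [0.6014, 0.2849, 0.046], 'confidence': 0.75}]
```

View pics/end.png

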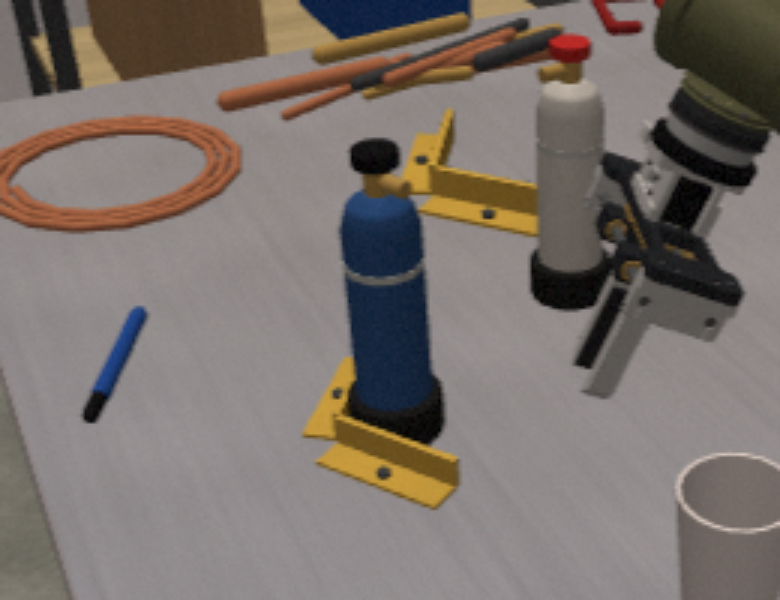

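The blue bottle stands upright at (390,400), with its boot in the small yellow V. The gripper is clear, and the white bottle and cup have not moved. I'm handing in.

```bash
python3 -c "
from station import workorder
print(workorder.hand_in())"
```

```text
the job is handed in; nothing more can be done
None
```

I slid the blue bottle into the small yellow dock and handed the job in at about 16 s: by the cameras it stands upright within about 2 mm of the dock's origin, the white bottle and cup have not moved, and the gripper is clear; the hand-in returned no verdict.

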